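Latch the split sample chamber shut

ROBOT

A 6-joint arm with a two-finger parallel gripper is mounted at the origin on the work surface. World frame = base frame: x ahead of the robot, y to its left, z up, the work surface at z = 0. Lengths are in m, angles in degrees, forces in N, time in s.
With the tool pointing down it reaches from about 0.35 to 0.875 m from the base axis. Payload 4.2 kg.
Tool frame: the origin (TCP) lies between the finger pads; the fingertips stand 11 mm ahead of it and the grasp point (between the pads) lies 8 mm behind it; z points along the fingers, y is the direction in which the jaws open and shut (so a half turn about z gives the same grasp; the last joint's range is limited). The gripper opens to 87 mm and grips with 3 to 60 N. Pads are 19 mm wide; open, the fingers measure 117 mm over their backs; the gripper's body (75 mm by 190 mm) begins 51 mm behind the grasp point.
Start: joints at [-52.62, 22.042, 0.453, 0, -68.411, -14.817], TCP at [0.24, -0.577, 0.234] pointing down, gripper open.
Joint ranges: [-179.83, 179.83], [-69.29, 118.12], [-61.27, 80.66], [-181.25, 117.63], [-171.15, -9.14], [-177.46, 177.46]. Speed limits (degrees/s): [159.86, 159.86, 180, 180, 180, 180].

INTERFACE

Orientations are given as a 3x3 rotation matrix whose columns are the frame's x, y, z axes.
In Python, from station import sense, capture, get_calibration, finish_job, search_frame, cut_out gives the robot as it stands.
- The arm moves only by the tool arm_command, never from a script. Its argument "rows" is a list of rows, each an object with "fingers": the opening in per cent of the stroke, from 0 (shut) to 100 (fully open); "travel": the shift along the tool's x, y, z in cm, a list of three; "roll": the turn about the tool's z in degrees. A call has 1 to 10 rows; each row is the pose to reach, as a shift and turn from the pose commanded when the call began, along the tool's axes at that moment; what a row does not reach only later rows make up. A row lasts 1/10 s, in which the tool goes at most 50 mm and 8.59 degrees, less where a joint would pass 70% of its speed; a pose out of reach is approached as far as the arm can. A call with a gripper value outside its range is refused whole. The fingers move at their own pace and stop on an object; the grip force is fixed at half the most. Time passes only in rows, so rows that repeat a pose let the fingers close. It gives the time, the measured TCP pose, the force and the opening at its end, in the units of the state.
- sense(): the state, without advancing time (a new reading comes with each control period).
- capture(name): name is "side" or "top" or "wrist"; returns (picture, depth): 480x640x3 uint8, red, green, blue; 480x640 float32, m along the optical axis (not along the pixel's ray), 0 where there is no reading.
- get_calibration(name): a dict with "fov_y" (degrees; the focal length in pixels is half the picture's height over the tangent of half this angle, whatever the lens; pixels are square), "cx", "cy" (the principal point, pixels), "origin" and "attitude" of the camera in the world; the wrist camera has in their place "mount" (4x4, takes a point from camera to tool coordinates, whose origin is the TCP and whose axes are the flange's). Camera axes: x right, y down, z forward; pixel columns grow to the right and rows downward; lengths in m; the calibration is good to about 2 mm. A picture is of the moment at which its call begins: read the wrist's pose just before it. get_calibration takes no time and is no camera call.
- finish_job(): hands the job in, once; it reports no verdict.
Trained networks look in the newest picture that a camera, given by its name, has taken for a name from the list of things; names that differ only in an ending like _2 or _b are one class to them, and where a whole thing is asked for, a point or a joint stands for the part that bears it (a point fixed in the world has none). Each returns a list of dicts, best first, with "p" (0 to 1); they miss things now and then, are a little off and sometimes report something else, mostly with a low value. They report only what shows in the picture. A call takes as long as a camera call.
- search_frame(camera, label): "position" ([x, y, z] in m, in world coordinates, good to about 4 mm: the middle of the surface that is visible of it).
- cut_out(camera, label): "mask" (480x640 bool, what is visible of it).
The state is a dict: "time_s": time; "joints": joint angles; "joint_velocities": joint speeds; "effort": joint torques, N m; "tcp_pos": TCP position; "ee_rot": TCP orientation; "wrist_force": force on the tool from outside, world axes, zero at the start; "moment": the same for the moment, N m; "gripper_width": opening from 0.0 (shut) to 1.0 (fully open).
Only numpy, scipy, OpenCV 4.12 (cv2) and the standard library are available. Lean on these libraries where they do the work, as an engineer would, in place of code of your own. Each camera call takes 0.05 s, during which the arm holds its last target. There are 200 camera calls.

TASK

Close the draw latch on top of the split sample chamber: gently lower the claw behind its keeper lip and draw it back until it is snug under the lip, then swing the handle over and down past centre until it lies on its rubber rest and holds the two halves squeezed together. Do not bang or lean on the keeper with the claw or jam the handle hard onto its rest (stay below about 20 N), leave the loose things around the chamber where they are, and let go at the end.

Things in the scene. Friction and masses are not known exactly. Their poses are not given: they have to be found in the camera images.
- chamber: dark grey split chamber with its draw latch on top: two blocks 100 mm deep (x), on a blue base on a granite slab 260 x 340 x 30 mm, fixed to the table; place and yaw vary. Origin under the slab's centre. Axes, used for all things below: z up, x along the latch's hinges, +y from the handle's hinge towards the keeper. The fixed half (top at 120 mm) is at -y, the moving half at +y
- pivot (a point): the handle's hinge axis, mid latch, 150 mm above the table, 30 mm above the fixed half's top; 30 mm in -y of the chamber's origin, same axes. All angles below are about +x, from +y (level, towards the keeper) up through +z (upright) to -y (level, away from it)
- lever (a joint): handle angle, rad. At 0 the handle bar stands at angle 1.693, the claw's crank pin at 1.745; both turn with it. Grows as the handle swings back and down; range -0.32 to 1.455 (on its rest, handle level). Stiff (0.13 N m): stays where left while slack. Claw seated: load starts at 0.72 and takes up to about 7 N at the bar; dead centre 1.39; just past it the handle may stay short of its rest and must be pressed home until it is felt to stop
- crank_pin (a point): middle of the pin on the handle, 24 mm from the pivot, on which the claw is hinged. Moving the claw by its grip bar also turns the handle; held loosely, that takes about 5 to 10 N, and the force rises sharply once the hook bar bites under the lip or bears on the deck
- claw (a joint): claw angle relative to the handle, rad. The claw's direction (crank pin to hook bar) is at angle 0.262 + lever + claw; negative points below level. Stiff hinge (0.032 N m): the claw stays where it is put and turns with the handle, so a claw not snug under the lip is lifted off when the handle swings back
- claw_bar (a point): middle of the claw's hook bar, a round steel bar 6 mm thick, 48 mm long along x, 80 mm from the crank pin. It is the part that goes behind and under the keeper lip. Always raised clear of the keeper at the start
- claw_grip (a point): middle of the claw's grip bar, round steel, 8 mm thick, 43 mm free length, parallel to the hook bar, 34 mm from it at right angles to the claw's direction (above it when the claw is level). Can be pinched from above, fingers closing along y, and turns in the fingers; 25 mm free either side along y at the start
- keeper: the moving half with its steel keeper on top. Origin: where the hook bar's centre is when fully seated; level with the pivot, 60 mm from it in +y while slack, about 57 when latched; axes as the chamber's. A level steel deck 3 mm below the origin reaches 41 mm in +y. Bar snug under the lip: within 5 mm of the origin in y and z; lever then about 0.72. It slides along y on a spring of 25 N per mm
- lip_edge (a point): middle of the upper edge of the keeper's lip: a plate 30 mm wide, 4 mm thick, on the pivot side of the seat, leaning 25 degrees to +y. The edge is 8 mm above and 1 mm in +y of the keeper's origin: the hook bar's centre must come down at least 5 mm in +y of that origin, then be drawn to -y under the lip
- handle_bar (a point): middle of the handle's cross bar, round steel, 10 mm thick, 54 mm free length along x, at the end of two arms, 85 mm from the pivot. Can be pinched from above with the fingers closing along y through the whole swing, turning in the fingers
- rest: the handle's rubber rest: two black blocks, 14 x 14 x 26 mm high, 62 mm apart in x, on top of the fixed half, 65 mm in -y of the pivot; origin midway between their undersides. The handle's two arms come to lie on them; together they give 18 N per mm
- white_ring: bystander: white plastic ring, 48 mm across, 14 mm high, lying on the blue base beside the chamber; origin at the centre of its underside
- brass_weight: bystander: brass cylinder, 28 mm across, 30 mm high, standing on the blue base; origin at the centre of its underside
- driver: bystander: screwdriver lying on the table
- spanner: bystander: open-ended wrench lying on the table
- solvent: bystander: amber bottle, 60 mm across, 130 mm high, standing on the table
- beaker: bystander: open glass vessel, 70 mm across, 85 mm high, standing on the table

How it is judged (in metres and radians):
On the way, in this order (a step that is already met when the one before it is completed fails the run):
1. the claw's hook bar is snug under the keeper lip (y of claw_bar in the frame of keeper between -0.005 and 0.005 m and z of claw_bar in the frame of keeper between -0.004 and 0.005 m), for 0.2 s.
2. the handle is down past centre on its rest and the halves are drawn together (all of step 1 and value of joint lever above 1.435 rad and y of keeper in the frame of pivot below 0.058 m), for 0.2 s.
At the end, for the whole second after the job is handed in: The handle lies on its rest (lever above 1.435 rad) and is still, the hook bar is under the lip (within 5 mm of the keeper's origin in y, at most 5 mm above or 4 mm below it), and the moving half is drawn in by more than 2 mm (keeper's origin less than 58 mm from the pivot in y) (all of step 2 and velocity of joint lever between -0.05 and 0.05 rad/s); the robot touches nothing.
It fails at once if the claw or anything else presses on the keeper with more than 20 N before the latch is under load (lever below 0.6) (value of joint lever below 0.6 rad and contact force between anything else and keeper above 20 N).
It fails at once if the handle or anything else is pressed onto its rubber rest with more than 25 N (contact force between anything else and rest above 25 N).
It fails at once if a loose bystander is moved more than 40 mm (distance of any of white_ring, brass_weight, driver, spanner, solvent, beaker from where it was at the start of the episode above 0.04 m).
It also fails if it takes over 45 s, if anything falls off the work surface, if the arm or the gripper's body presses on something with over 40 N, if the wrist force passes 120 N, or if a joint passes its speed limit or range.

## Working session

There is one attempt and no reset: what is moved stays moved. The work goes in short steps, Python scripts to look and compute and a tool call to move; the robot and the scene stay as the last step left them, time stands still between calls to the robot, and variables do not carry over. Pictures are saved under pics/ and viewed, about 8 in all and at most 12, crops included, and the job is handed in when it is done.

Besides the shell and the picture viewer there is one more tool, called as name(argument=value, ...), one argument or row to a line, values as JSON. arm_command: Moves the arm, as the interface text tells. Its arguments: {"type":"object","properties":{"rows":{"type":"array","items":{"type":"object","properties":{"fingers":{"type":"number"},"travel":{"type":"array","items":{"type":"number"}},"roll":{"type":"number"}}}}},"required":["rows"]}

```bash
mkdir -p pics
cat > h.py <<'E'
from station import *
import numpy as np, cv2
def cal(n):
    c=get_calibration(n); f=240/np.tan(np.radians(c["fov_y"]/2))
    if n=="wrist":
        s=sense(); M=np.array(c["mount"]); T=np.eye(4); T[:3,:3]=s["ee_rot"]; T[:3,3]=s["tcp_pos"]; T=T@M
        return f,c["cx"],c["cy"],T[:3,:3],T[:3,3]
    return f,c["cx"],c["cy"],np.array(c["attitude"]),np.array(c["origin"])
def cloud(n,d,K):
    f,cx,cy,R,o=K; v,u=np.mgrid[:480,:640]
    return np.dstack([(u-cx)/f*d,(v-cy)/f*d,d])@R.T+o
def proj(K,p):
    f,cx,cy,R,o=K; q=(np.atleast_2d(p)-o)@R; return np.c_[f*q[:,0]/q[:,2]+cx,f*q[:,1]/q[:,2]+cy]
E
python3 - <<'E'
from h import *
np.set_printoptions(precision=4,suppress=True)
s=sense();print(s["time_s"],s["tcp_pos"],s["ee_rot"],s["wrist_force"])
for n in("top","side"):
    K=cal(n);im,d=capture(n);cv2.imwrite(f"pics/{n}0.png",im[:,:,::-1]);np.savez(f"{n}0.npz",im=im,d=d)
    print(n,K)
    for l in["chamber","keeper","lip_edge","claw_bar","claw_grip","handle_bar","rest","white_ring","brass_weight","solvent","beaker"]:
        r=search_frame(n,l);print(l,[(np.round(x["position"],4),round(x["p"],2)) for x in r[:2]])
print(get_calibration("wrist"))
E
```

```text
0.0 [ 0.2396 -0.5766  0.2325] [[-0.9235 -0.3835 -0.0009]
 [-0.3835  0.9235  0.002 ]
 [ 0.0001  0.0022 -1.    ]] [ 0.6194  0.0615 -0.3033]
top (np.float64(522.185744374767), 321.5557366575102, 246.29515259695376, array([[-0.0091, -0.9962,  0.0864],
       [-1.    ,  0.0088, -0.0042],
       [ 0.0034, -0.0865, -0.9962]]), array([ 0.4054, -0.0038,  1.4389]))
chamber [(array([0.555 , 0.0975, 0.0573]), 0.67), (array([0.5711, 0.0801, 0.206 ]), 0.38)]
keeper [(array([0.5493, 0.1568, 0.1363]), 0.9), (array([0.5527, 0.1004, 0.0571]), 0.21)]
lip_edge [(array([0.5521, 0.1539, 0.132 ]), 0.59)]
claw_bar [(array([0.5622, 0.1289, 0.2101]), 0.81)]
claw_grip [(array([0.6105, 0.4135, 0.0885]), 0.69), (array([0.564 , 0.1209, 0.2122]), 0.67)]
handle_bar [(array([ 0.5877, -0.4374,  0.0523]), 0.37), (array([0.5701, 0.0743, 0.2102]), 0.34)]
rest [(array([0.549 , 0.1539, 0.136 ]), 0.49), (array([0.5521, 0.0977, 0.0604]), 0.41)]
white_ring []
brass_weight [(array([0.6086, 0.4171, 0.0892]), 0.58), (array([0.5621, 0.1165, 0.2126]), 0.18)]
solvent [(array([0.6141, 0.4156, 0.0865]), 0.57), (array([ 0.3657, -0.41
[... 549 characters left out ...]
4, 0.1244, 0.2076]), 0.57)]
claw_grip [(array([0.5584, 0.1233, 0.208 ]), 0.53)]
handle_bar [(array([0.5623, 0.0723, 0.212 ]), 0.91)]
rest [(array([0.5626, 0.0103, 0.1363]), 0.61)]
white_ring [(array([0.6784, 0.0559, 0.0737]), 0.49), (array([0.5642, 0.0116, 0.1382]), 0.37)]
brass_weight [(array([0.4673, 0.1569, 0.0894]), 0.65)]
solvent [(array([0.5986, 0.4259, 0.0807]), 0.88)]
beaker [(array([ 0.5757, -0.4131,  0.0622]), 0.64)]
{'fov_y': 64.25967403105726, 'cx': 319.593913984353, 'cy': 240.16351543769628, 'mount': array([[ 0.0005, -0.9626, -0.271 ,  0.0744],
       [ 1.    ,  0.0007, -0.0005,  0.0001],
       [ 0.0006, -0.271 ,  0.9626, -0.1504],
       [ 0.    ,  0.    ,  0.    ,  1.    ]])}
```

Run:
```python
from h import *
np.set_printoptions(precision=4,suppress=True)
a=np.load("top0.npz");b=np.load("side0.npz")
for n,z in(("top",a),("side",b)):
    K=cal(n);P=cloud(n,z["d"],K);c=proj(K,[.555,.09,.15])[0].astype(int);print(n,c)
    np.save(n+"P.npy",P)
    m=(np.abs(P[...,2]-.03)<.008)&(z["d"]>0)&(np.hypot(P[...,0]-.555,P[...,1]-.09)<.25)
    r=cv2.minAreaRect(P[m][:,:2].astype(np.float32));print("slab",r)
    m=(np.abs(P[...,2]-.12)<.004)&(z["d"]>0)&(np.hypot(P[...,0]-.555,P[...,1]-.09)<.15)
    r=cv2.minAreaRect(P[m][:,:2].astype(np.float32));print("tops",r)
    s=3
    u0,v0=max(c[0]-110,0),max(c[1]-90,0)
    cr=z["im"][v0:v0+180,u0:u0+220,::-1];print("crop at",u0,v0)
    cv2.imwrite(f"pics/{n}c.png",cv2.resize(cr,None,fx=3,fy=3,interpolation=cv2.INTER_CUBIC))
```

```text
top [281 231]
slab ((0.5679582357406616, 0.10103172063827515), (0.2607768476009369, 0.3404098451137543), 11.546858787536621)
tops ((0.5699290633201599, 0.08402550965547562), (0.10057172179222107, 0.2361828237771988), 12.254505157470703)
crop at 171 141
side [274 261]
slab ((0.5645624995231628, 0.10263609141111374), (0.2628129720687866, 0.34179556369781494), 11.467971801757812)
tops ((0.5669573545455933, 0.08680558949708939), (0.10147728025913239, 0.23889005184173584), 11.582219123840332)
crop at 164 171
```

View pics/topc.png

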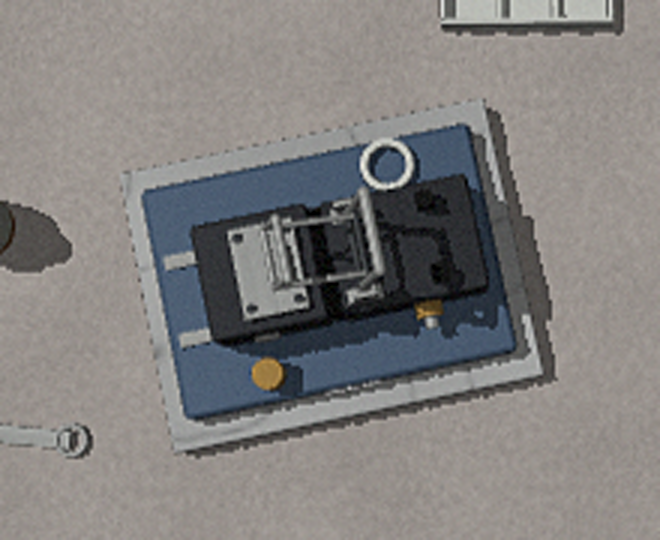

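View pics/sidec.png

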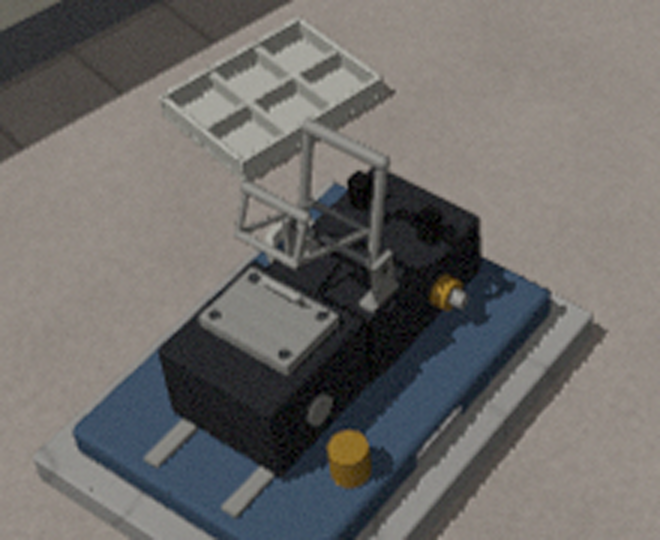

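```bash
cat >> h.py <<'E'
C=np.array([.566,.102,0]);yaw=np.radians(11.55)
Rc=np.array([[np.cos(yaw),-np.sin(yaw),0],[np.sin(yaw),np.cos(yaw),0],[0,0,1]])
PV=C+Rc@[0,-.03,.15]
def loc(P): return (P-PV)@Rc   # latch frame, origin pivot
E
python3 - <<'E'
from h import *
np.set_printoptions(precision=4,suppress=True,linewidth=150)
out=[]
for n in("top","side"):
    z=np.load(n+"0.npz");P=np.load(n+"P.npy");L=loc(P);d=z["d"]
    m=(d>0)&(np.abs(L[...,0])<.06)&(np.abs(L[...,1])<.13)
    Q=L[m&(L[...,2]>.006)]
    print(n,len(Q))
    W=420;im=np.full((300,W,3),255,np.uint8)
    for q in L[m&(L[...,2]>-.035)]:
        v=int(200-q[2]*2000);u=int(210+q[1]*2000)
        if 0<=v<300 and 0<=u<W: cv2.circle(im,(u,v),1,(0,0,255) if abs(q[0])<.015 else (0,0,0),-1)
    out.append(im)
    # x-extents of high parts
    H=Q[Q[:,2]>.06];print("high",H.min(0),H.max(0),H.mean(0))
    # keeper plate
    k=m&(np.abs(L[...,2]+.02)<.02)&(L[...,1]>.05);print("plate z",np.percentile(L[k][:,2],[5,50,95]))
cv2.imwrite("pics/prof.png",np.vstack(out))
E
```

```text
top 513
high [-0.0335 -0.0248  0.0601] [0.0366 0.0673 0.0959] [0.0009 0.0134 0.0848]
plate z [-0.0171 -0.01   -0.0009]
side 844
high [-0.0371 -0.0222  0.06  ] [0.0347 0.0703 0.0932] [-0.0027  0.0166  0.0815]
plate z [-0.03  -0.011 -0.002]
```

View pics/prof.png

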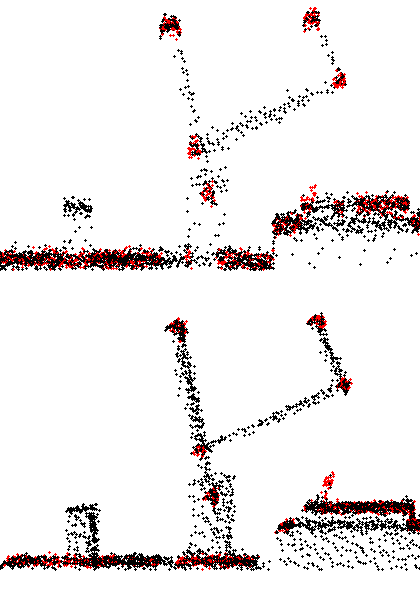

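```bash
cat >> h.py <<'E'
def mv(target_loc,grasp=True):
    """print tool travel (cm) to bring grasp point to latch-frame point, and roll needed"""
    s=sense();R=np.array(s["ee_rot"]);p=np.array(s["tcp_pos"])
    t=PV+Rc@np.array(target_loc)-np.array([0,0,.008 if grasp else 0])
    yy=R[:,1];dy=np.degrees(np.arctan2(-yy[0],yy[1]))
    print("travel",np.round(R.T@(t-p)*100,2),"roll",round(dy-np.degrees(yaw),2),"loc now",np.round(loc(p+[0,0,.008]),4),"F",np.round(s["wrist_force"],1),"t",s["time_s"],"w",round(s["gripper_width"],3))
E
python3 -c "
from h import *
mv([0,.052,.18])"
```

```text
travel [-56.6   52.36  -8.84] roll 11.01 loc now [-0.4556 -0.5701  0.0915] F [0.  0.5 0.2] t 1.2 w 1.002
```

arm_command(
  rows=[
    {"travel":[-3,3,-3],"roll":2,"fingers":100},
    {"travel":[-6.5,6,-5.5],"roll":4,"fingers":80},
    {"travel":[-10,9.2,-7],"roll":6,"fingers":60},
    {"travel":[-13.5,12.5,-8.5],"roll":8,"fingers":60},
    {"travel":[-17,15.7,-8.8],"roll":11,"fingers":60},
    {"travel":[-20.5,19,-8.8],"roll":11,"fingers":60},
    {"travel":[-24,22.2,-8.8],"roll":11,"fingers":60},
    {"travel":[-27.5,25.4,-8.8],"roll":11,"fingers":60},
    {"travel":[-31,28.7,-8.8],"roll":11,"fingers":60},
    {"travel":[-34.5,32,-8.8],"roll":11,"fingers":60},
  ],
)

```text
time_s: 2.2
tcp_pos: [0.436, -0.1473, 0.322]
ee_rot: [[-0.98, -0.201, 0.001], [-0.201, 0.98, -0.0], [-0.001, -0.0, -1.0]]
wrist_force: [2.3, -1.2, -0.5]
gripper_width: 0.599
```

```bash
python3 -c "
from h import *
mv([0,.052,.18])"
```

```text
travel [-1.774e+01  2.402e+01  2.000e-02] roll 0.02 loc now [-0.1773 -0.1883  0.18  ] F [ 2.3 -1.2 -0.5] t 2.2 w 0.599
```

arm_command(
  rows=[
    {"travel":[-2.9,4,0],"roll":0,"fingers":50},
    {"travel":[-5.8,8,0],"roll":0,"fingers":50},
    {"travel":[-8.7,12,0],"roll":0,"fingers":50},
    {"travel":[-11.6,16,0],"roll":0,"fingers":50},
    {"travel":[-14.5,19.8,0],"roll":0,"fingers":50},
    {"travel":[-16.5,22.5,0],"roll":0,"fingers":50},
    {"travel":[-17.7,24,0],"roll":0,"fingers":50},
    {"travel":[-17.7,24,0],"roll":0,"fingers":50},
    {"travel":[-17.7,24,0],"roll":0,"fingers":50},
  ],
)

```text
time_s: 3.1
tcp_pos: [0.5607, 0.1209, 0.3214]
ee_rot: [[-0.98, -0.2, -0.001], [-0.2, 0.98, -0.001], [0.001, -0.0, -1.0]]
wrist_force: [-0.2, 0.1, -0.0]
gripper_width: 0.501
```

Run:
```python
from h import *
np.set_printoptions(precision=4,suppress=True)
mv([0,.052,.086])
K=cal("wrist");im,d=capture("wrist");cv2.imwrite("pics/w1.png",im[:,:,::-1])
P=cloud("wrist",d,K);L=loc(P);np.save("wL.npy",L)
for l in["claw_grip","claw_bar","handle_bar","lip_edge","keeper"]:
    r=search_frame("wrist",l);print(l,[(np.round(loc(np.array(x["position"])),4),round(x["p"],2)) for x in r[:2]])
m=(d>0)&(np.abs(L[...,0])<.045)&(np.abs(L[...,1])<.13)&(L[...,2]<.12)
im2=np.full((300,520,3),255,np.uint8)
for q in L[m&(L[...,2]>-.035)]:
    cv2.circle(im2,(int(210+q[1]*2000),int(200-q[2]*2000)),0,(0,0,255) if abs(q[0])<.012 else (0,0,0),-1)
cv2.imwrite("pics/w1b.png",np.vstack([cv2.resize(im,(520,390))[:,:,::-1],im2]))
```

```text
travel [-0.15  0.24  9.34] roll 0.01 loc now [-0.0014  0.0496  0.1794] F [-0.2  0.1 -0. ] t 3.1 w 0.501
claw_grip [(array([0.0028, 0.0526, 0.0597]), 0.56), (array([-0.0062, -0.0023,  0.0659]), 0.54)]
claw_bar [(array([-0.0039,  0.0508,  0.0585]), 0.87)]
handle_bar [(array([-0.0041, -0.0022,  0.0706]), 0.57)]
lip_edge [(array([-0.0093,  0.0844, -0.0111]), 0.8), (array([-0.0296,  0.0328, -0.0924]), 0.3)]
keeper [(array([-0.0133,  0.0871, -0.0108]), 0.95), (array([-0.0006,  0.0469,  0.0633]), 0.37)]
```

View pics/w1b.png

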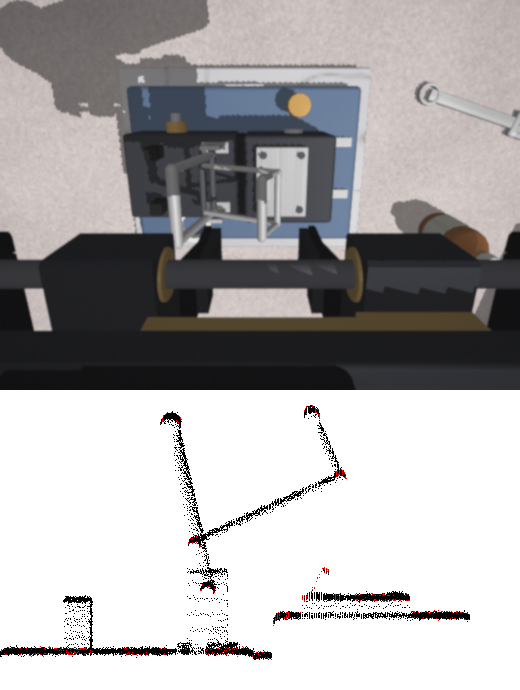

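arm_command(
  rows=[
    {"travel":[-0.1,0.14,3],"roll":0,"fingers":50},
    {"travel":[-0.1,0.14,6],"roll":0,"fingers":50},
    {"travel":[-0.1,0.14,8],"roll":0,"fingers":50},
    {"travel":[-0.1,0.14,8.7],"roll":0,"fingers":50},
    {"travel":[-0.1,0.14,8.7],"roll":0,"fingers":40},
    {"travel":[-0.1,0.14,8.7],"roll":0,"fingers":25},
    {"travel":[-0.1,0.14,8.7],"roll":0,"fingers":12},
    {"travel":[-0.1,0.14,8.7],"roll":0,"fingers":0},
    {"travel":[-0.1,0.14,8.7],"roll":0,"fingers":0},
    {"travel":[-0.1,0.14,8.7],"roll":0,"fingers":0},
  ],
)

```text
time_s: 4.4
tcp_pos: [0.5618, 0.1231, 0.235]
ee_rot: [[-0.98, -0.201, 0.001], [-0.201, 0.98, 0.0], [-0.001, 0.0, -1.0]]
wrist_force: [-0.2, 1.2, 1.8]
gripper_width: 0.076
```

```bash
cat >> h.py <<'E'
from scipy.optimize import fsolve
def solve(hy,hz,g=(0.,-.2)):
    "lever, claw dir for hook at hy,hz (pivot frame); returns lever, dir, grip yz"
    f=lambda q:[.024*np.cos(1.745+q[0])+.08*np.cos(q[1])-hy,.024*np.sin(1.745+q[0])+.08*np.sin(q[1])-hz]
    q=fsolve(f,g);return q,np.array([hy-.034*np.sin(q[1]),hz+.034*np.cos(q[1])])
def state(gy,gz,g=(0.1,.4)):
    "inverse: from grip position"
    f=lambda q:[.024*np.cos(1.745+q[0])+.08*np.cos(q[1])-.034*np.sin(q[1])-gy,.024*np.sin(1.745+q[0])+.08*np.sin(q[1])+.034*np.cos(q[1])-gz]
    q=fsolve(f,g);return q,np.array([gy+.034*np.sin(q[1]),gz-.034*np.cos(q[1])])
E
python3 - <<'E'
from h import *
np.set_printoptions(precision=4,suppress=True)
mv([0,.052,.086])
print(state(.052,.088))
for h in[(.068,.056),(.072,.04),(.0735,.025),(.0735,.015),(.073,.008),(.073,.004),(.073,.001),(.07,.001),(.066,.001),(.063,.001),(.060,.001),(.059,0)]: print(h,*solve(*h,g=(.1,.3) if h[1]>.03 else (.3,-.2)))
E
```

```text
travel [0.01 0.05 0.7 ] roll 0.02 loc now [0.0001 0.0515 0.093 ] F [-0.2  1.2  1.8] t 4.4 w 0.076
(array([0.0779, 0.4386]), array([0.0664, 0.0572]))
(0.068, 0.056) [0.0391 0.4189] [0.0542 0.0871]
(0.072, 0.04) [0.0876 0.2118] [0.0649 0.0732]
(0.0735, 0.025) [0.0991 0.0236] [0.0727 0.059 ]
(0.0735, 0.015) [ 0.0818 -0.1029] [0.077  0.0488]
(0.073, 0.008) [ 0.0575 -0.1932] [0.0795 0.0414]
(0.073, 0.004) [ 0.0175 -0.247 ] [0.0813 0.037 ]
(0.073, 0.001) [-0.0191 -0.2879] [0.0827 0.0336]
(0.07, 0.001) [ 0.1183 -0.2783] [0.0793 0.0337]
(0.066, 0.001) [ 0.3223 -0.254 ] [0.0745 0.0339]
(0.063, 0.001) [ 0.5015 -0.2234] [0.0705 0.0342]
(0.06, 0.001) [ 0.7241 -0.1753] [0.0659 0.0345]
(0.059, 0) [ 0.8001 -0.1693] [0.0647 0.0335]
```

arm_command(
  rows=[
    {"travel":[0,0.65,0.7],"roll":0,"fingers":0},
    {"travel":[0,1.3,1.5],"roll":0,"fingers":0},
    {"travel":[0,1.75,2.2],"roll":0,"fingers":0},
    {"travel":[0,2.1,2.9],"roll":0,"fingers":0},
    {"travel":[0,2.3,3.4],"roll":0,"fingers":0},
    {"travel":[0,2.5,3.9],"roll":0,"fingers":0},
    {"travel":[0,2.65,4.3],"roll":0,"fingers":0},
    {"travel":[0,2.75,4.6],"roll":0,"fingers":0},
    {"travel":[0,2.75,4.6],"roll":0,"fingers":0},
  ],
)

```text
time_s: 5.3
tcp_pos: [0.5563, 0.1493, 0.1879]
ee_rot: [[-0.98, -0.2, -0.0], [-0.2, 0.98, -0.001], [0.0, -0.001, -1.0]]
wrist_force: [3.3, -3.3, -0.4]
gripper_width: 0.079
```

Run:
```python
from h import *
mv([0,.052,.086])
K=cal("wrist");im,d=capture("wrist");L=loc(cloud("wrist",d,K))
ims=[]
for n in ("wrist","side"):
    if n=="side":
        K=cal("side");im,d=capture("side");L=loc(cloud("side",d,K));cv2.imwrite("pics/s2.png",im[:,:,::-1])
    m=(d>0)&(np.abs(L[...,0])<.045)&(np.abs(L[...,1])<.13)&(L[...,2]<.12)
    i=np.full((300,520,3),255,np.uint8)
    for q in L[m&(L[...,2]>-.035)]: cv2.circle(i,(int(210+q[1]*2000),int(200-q[2]*2000)),0,(0,0,255) if abs(q[0])<.012 else (0,0,0),-1)
    ims.append(i)
cv2.imwrite("pics/p2.png",np.vstack(ims))
```

```text
travel [ 0.   -2.64 -4.  ] roll 0.0 loc now [0.     0.0783 0.0459] F [ 3.3 -3.3 -0.4] t 5.3 w 0.079
```

View pics/p2.png

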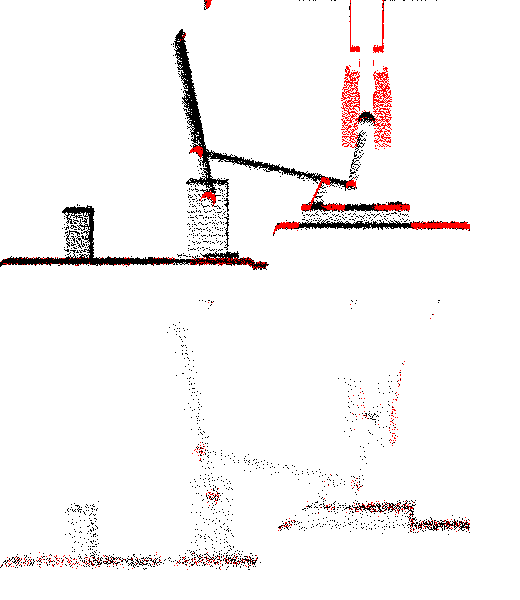

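arm_command(
  rows=[
    {"travel":[0,0.05,0.1],"roll":0,"fingers":0},
    {"travel":[0,0.1,0.2],"roll":0,"fingers":0},
    {"travel":[0,0.12,0.3],"roll":0,"fingers":0},
    {"travel":[0,0.15,0.4],"roll":0,"fingers":0},
    {"travel":[0,0.15,0.4],"roll":0,"fingers":0},
  ],
)

```text
time_s: 5.9
tcp_pos: [0.5561, 0.1506, 0.1843]
ee_rot: [[-0.98, -0.2, 0.0], [-0.2, 0.98, -0.001], [0.0, -0.001, -1.0]]
wrist_force: [3.1, -3.9, -0.5]
gripper_width: 0.077
```

arm_command(
  rows=[
    {"travel":[0,-0.2,0.05],"roll":0,"fingers":0},
    {"travel":[0,-0.4,0.05],"roll":0,"fingers":0},
    {"travel":[0,-0.6,0.05],"roll":0,"fingers":0},
    {"travel":[0,-0.8,0.03],"roll":0,"fingers":0},
    {"travel":[0,-1.0,0.02],"roll":0,"fingers":0},
    {"travel":[0,-1.0,0.02],"roll":0,"fingers":0},
  ],
)

```text
time_s: 6.5
tcp_pos: [0.5577, 0.1436, 0.1844]
ee_rot: [[-0.98, -0.201, 0.001], [-0.201, 0.98, 0.004], [-0.002, 0.004, -1.0]]
wrist_force: [-1.1, 5.1, 1.4]
gripper_width: 0.076
```

arm_command(
  rows=[
    {"travel":[0,-0.1,0],"roll":0,"fingers":0},
    {"travel":[0,-0.2,0],"roll":0,"fingers":0},
    {"travel":[0,-0.3,0],"roll":0,"fingers":0},
    {"travel":[0,-0.4,0],"roll":0,"fingers":0},
    {"travel":[0,-0.4,0],"roll":0,"fingers":0},
  ],
)

```text
time_s: 7.0
tcp_pos: [0.5585, 0.1396, 0.1843]
ee_rot: [[-0.98, -0.201, 0.001], [-0.201, 0.98, 0.004], [-0.001, 0.003, -1.0]]
wrist_force: [-1.2, 4.5, 0.8]
gripper_width: 0.082
```

```bash
cat > prof.py <<'E'
from h import *
import sys
mv([0,.052,.086])
K=cal("wrist");im,d=capture("wrist");L=loc(cloud("wrist",d,K))
m=(d>0)&(np.abs(L[...,0])<.045)&(np.abs(L[...,1])<.13)&(L[...,2]<.12)
i=np.full((300,520,3),255,np.uint8)
for q in L[m&(L[...,2]>-.035)]: cv2.circle(i,(int(210+q[1]*2000),int(200-q[2]*2000)),0,(0,0,255) if abs(q[0])<.012 else (0,0,0),-1)
cv2.imwrite(sys.argv[1],i)
E
python3 prof.py pics/p3.png
```

```text
travel [ 0.01 -1.62 -4.38] roll 0.02 loc now [0.0002 0.0684 0.0423] F [-1.2  4.5  0.8] t 7.0 w 0.082
```

View pics/p3.png

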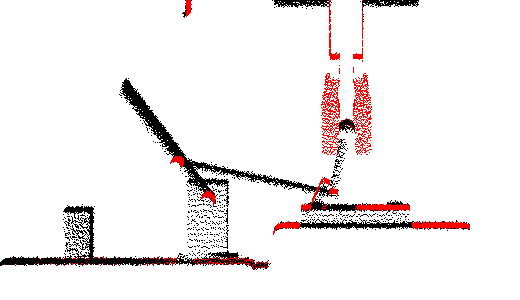

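arm_command(
  rows=[
    {"travel":[0,-0.1,0],"roll":0,"fingers":0},
    {"travel":[0,-0.2,0],"roll":0,"fingers":0},
    {"travel":[0,-0.3,0],"roll":0,"fingers":0},
    {"travel":[0,-0.3,0],"roll":0,"fingers":0},
  ],
)

```text
time_s: 7.45
tcp_pos: [0.5591, 0.1369, 0.1842]
ee_rot: [[-0.98, -0.201, 0.001], [-0.201, 0.98, 0.004], [-0.001, 0.004, -1.0]]
wrist_force: [-2.1, 5.6, 2.0]
gripper_width: 0.076
```

arm_command(
  rows=[
    {"travel":[0,-0.07,0],"roll":0,"fingers":0},
    {"travel":[0,-0.15,0],"roll":0,"fingers":0},
    {"travel":[0,-0.15,0],"roll":0,"fingers":0},
  ],
)

```text
time_s: 7.75
tcp_pos: [0.5592, 0.1364, 0.1843]
ee_rot: [[-0.98, -0.201, 0.001], [-0.201, 0.98, 0.006], [-0.002, 0.005, -1.0]]
wrist_force: [-3.2, 8.3, 2.0]
gripper_width: 0.079
```

```bash
python3 prof.py pics/p4.png
```

```text
travel [ 0.01 -1.28 -4.38] roll 0.02 loc now [0.0002 0.065  0.0423] F [-3.2  8.3  2. ] t 7.75 w 0.079
```

View pics/p4.png

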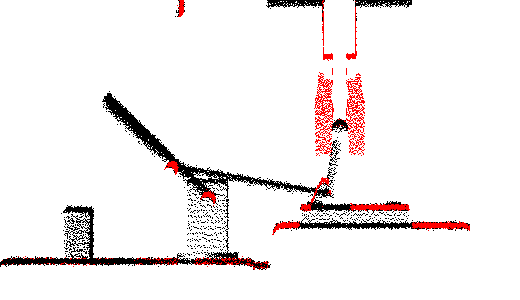

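arm_command(
  rows=[
    {"travel":[0,-0.1,0],"roll":0,"fingers":0},
    {"travel":[0,-0.15,0],"roll":0,"fingers":0},
    {"travel":[0,-0.15,0],"roll":0,"fingers":0},
    {"travel":[0,-0.15,0],"roll":0,"fingers":0},
  ],
)

```text
time_s: 8.2
tcp_pos: [0.5593, 0.1359, 0.1843]
ee_rot: [[-0.98, -0.201, 0.001], [-0.201, 0.98, 0.007], [-0.002, 0.007, -1.0]]
wrist_force: [-3.7, 11.8, 3.4]
gripper_width: 0.081
```

arm_command(
  rows=[
    {"travel":[0,0.1,0],"roll":0,"fingers":5},
    {"travel":[0,0.15,0],"roll":0,"fingers":15},
    {"travel":[0,0.15,0],"roll":0,"fingers":30},
    {"travel":[0,0.15,0],"roll":0,"fingers":35},
    {"travel":[0,0.15,-1],"roll":0,"fingers":35},
    {"travel":[0,0.15,-3],"roll":0,"fingers":35},
    {"travel":[0,-2,-6.5],"roll":0,"fingers":40},
    {"travel":[0,-4,-9.5],"roll":0,"fingers":45},
    {"travel":[0,-4,-9.5],"roll":0,"fingers":45},
    {"travel":[0,-4,-9.5],"roll":0,"fingers":45},
  ],
)

```text
time_s: 9.2
tcp_pos: [0.5679, 0.092, 0.2803]
ee_rot: [[-0.98, -0.199, 0.001], [-0.199, 0.98, 0.001], [-0.002, 0.001, -1.0]]
wrist_force: [-0.7, -0.7, -0.0]
gripper_width: 0.444
```

```bash
python3 prof.py pics/p5.png
```

```text
travel [0.   3.21 5.24] roll -0.07 loc now [-1.000e-04  1.990e-02  1.383e-01] F [-0.7 -0.7 -0. ] t 9.2 w 0.444
```

View pics/p5.png

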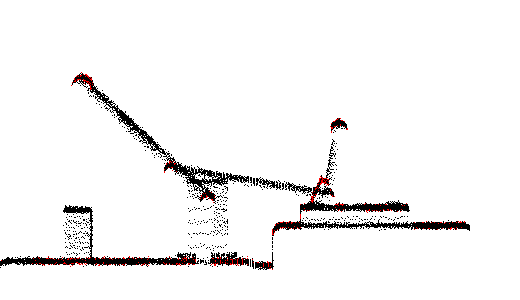

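arm_command(
  rows=[
    {"travel":[0,-4,0],"roll":0,"fingers":45},
    {"travel":[0,-8,0],"roll":0,"fingers":45},
    {"travel":[0,-8.34,3],"roll":0,"fingers":45},
    {"travel":[0,-8.34,6],"roll":0,"fingers":45},
    {"travel":[0,-8.34,7.7],"roll":0,"fingers":45},
    {"travel":[0,-8.34,7.7],"roll":0,"fingers":30},
    {"travel":[0,-8.34,7.7],"roll":0,"fingers":10},
    {"travel":[0,-8.34,7.7],"roll":0,"fingers":0},
    {"travel":[0,-8.34,7.7],"roll":0,"fingers":0},
    {"travel":[0,-8.34,7.7],"roll":0,"fingers":0},
  ],
)

```text
time_s: 10.25
tcp_pos: [0.5852, 0.0104, 0.2039]
ee_rot: [[-0.98, -0.201, 0.002], [-0.201, 0.98, -0.001], [-0.002, -0.002, -1.0]]
wrist_force: [-0.0, -2.0, 1.6]
gripper_width: 0.102
```

Run:
```python
from h import *
mv([0,-.0635,.0615])
s=.705
for l in np.arange(.705,1.48,.05):
    a=1.693+l; print(round(l,3), np.round(8.5*np.array([np.cos(a)-np.cos(1.693+s), -(np.sin(a)-np.sin(1.693+s))]),2))
```

```text
travel [0.05 0.01 0.04] roll 0.05 loc now [ 0.0005 -0.0636  0.0619] F [-0.  -2.   1.6] t 10.25 w 0.102
0.705 [ 0. -0.]
0.755 [-0.28  0.32]
0.805 [-0.54  0.65]
0.855 [-0.79  1.  ]
0.905 [-1.02  1.36]
0.955 [-1.23  1.73]
1.005 [-1.42  2.11]
1.055 [-1.59  2.49]
1.105 [-1.75  2.89]
1.155 [-1.88  3.29]
1.205 [-1.99  3.7 ]
1.255 [-2.08  4.12]
1.305 [-2.16  4.54]
1.355 [-2.21  4.96]
1.405 [-2.24  5.38]
1.455 [-2.24  5.81]
```

Swing to about 1.25, staying well short of the rest.

arm_command(
  rows=[
    {"travel":[0,-0.54,0.65],"roll":0,"fingers":0},
    {"travel":[0,-0.79,1.0],"roll":0,"fingers":0},
    {"travel":[0,-1.02,1.36],"roll":0,"fingers":0},
    {"travel":[0,-1.23,1.73],"roll":0,"fingers":0},
    {"travel":[0,-1.42,2.11],"roll":0,"fingers":0},
    {"travel":[0,-1.59,2.49],"roll":0,"fingers":0},
    {"travel":[0,-1.75,2.89],"roll":0,"fingers":0},
    {"travel":[0,-1.88,3.29],"roll":0,"fingers":0},
    {"travel":[0,-1.99,3.7],"roll":0,"fingers":0},
    {"travel":[0,-2.08,4.12],"roll":0,"fingers":0},
  ],
)

```text
time_s: 11.25
tcp_pos: [0.5893, -0.0092, 0.1632]
ee_rot: [[-0.98, -0.201, 0.003], [-0.201, 0.98, 0.001], [-0.003, 0.0, -1.0]]
wrist_force: [-2.2, 0.9, 7.8]
gripper_width: 0.102
```

```bash
python3 prof.py pics/p6.png
```

```text
travel [ 0.03 13.56 -6.48] roll 0.04 loc now [ 0.0006 -0.0836  0.0212] F [-2.2  0.9  7.8] t 11.25 w 0.102
```

View pics/p6.png

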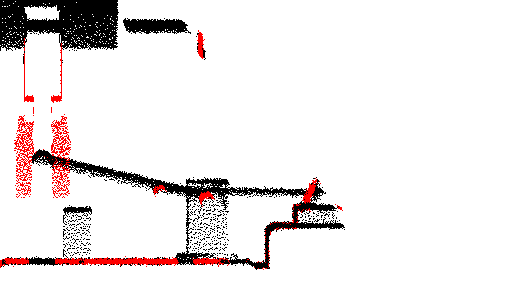

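arm_command(
  rows=[
    {"travel":[0,-0.08,0.42],"roll":0,"fingers":0},
    {"travel":[0,-0.13,0.84],"roll":0,"fingers":0},
    {"travel":[0,-0.15,1.1],"roll":0,"fingers":0},
    {"travel":[0,-0.16,1.3],"roll":0,"fingers":0},
    {"travel":[0,-0.16,1.4],"roll":0,"fingers":0},
    {"travel":[0,-0.16,1.4],"roll":0,"fingers":0},
  ],
)

```text
time_s: 11.9
tcp_pos: [0.5896, -0.0111, 0.1481]
ee_rot: [[-0.98, -0.201, 0.002], [-0.201, 0.98, 0.0], [-0.002, -0.0, -1.0]]
wrist_force: [-0.3, -0.2, 4.8]
gripper_width: 0.103
```

arm_command(
  rows=[
    {"travel":[0,0,0.05],"roll":0,"fingers":0},
    {"travel":[0,0,0.1],"roll":0,"fingers":0},
    {"travel":[0,0,0.1],"roll":0,"fingers":0},
  ],
)

```text
time_s: 12.2
tcp_pos: [0.5896, -0.0112, 0.1466]
ee_rot: [[-0.98, -0.201, 0.001], [-0.201, 0.98, 0.0], [-0.001, -0.0, -1.0]]
wrist_force: [0.1, -1.1, 3.8]
gripper_width: 0.104
```

arm_command(
  rows=[
    {"travel":[0,0,0.04],"roll":0,"fingers":0},
    {"travel":[0,0,0.08],"roll":0,"fingers":0},
    {"travel":[0,0,0.08],"roll":0,"fingers":0},
  ],
)

```text
time_s: 12.5
tcp_pos: [0.5896, -0.0112, 0.1455]
ee_rot: [[-0.98, -0.201, 0.001], [-0.201, 0.98, -0.0], [-0.001, -0.0, -1.0]]
wrist_force: [1.6, -1.8, 3.6]
gripper_width: 0.106
```

arm_command(
  rows=[
    {"travel":[0,0,0.03],"roll":0,"fingers":0},
    {"travel":[0,0,0.06],"roll":0,"fingers":0},
    {"travel":[0,0,0.06],"roll":0,"fingers":0},
  ],
)

```text
time_s: 12.8
tcp_pos: [0.5896, -0.0112, 0.145]
ee_rot: [[-0.98, -0.201, 0.001], [-0.201, 0.98, -0.0], [-0.001, -0.0, -1.0]]
wrist_force: [1.9, -2.8, 5.1]
gripper_width: 0.104
```

arm_command(
  rows=[
    {"travel":[0,0,0.03],"roll":0,"fingers":0},
    {"travel":[0,0,0.05],"roll":0,"fingers":0},
    {"travel":[0,0,0.05],"roll":0,"fingers":0},
  ],
)

```text
time_s: 13.1
tcp_pos: [0.5895, -0.0112, 0.1443]
ee_rot: [[-0.98, -0.201, 0.001], [-0.201, 0.98, -0.0], [-0.001, -0.0, -1.0]]
wrist_force: [5.1, -3.2, 3.1]
gripper_width: 0.1
```

```bash
cat > lev.py <<'E'
from h import *
mv([0,-.086,0])
for n in("wrist","side"):
    K=cal(n);im,d=capture(n);L=loc(cloud(n,d,K))
    b=L[(d>0)&(np.abs(np.abs(L[...,0])-.031)<.008)&(L[...,1]<-.014)&(L[...,1]>-.078)&(np.abs(L[...,2])<.02)]
    x=[]
    for sgn in(-1,1):
        q=b[np.sign(b[:,0])==sgn]
        if len(q)<10: continue
        prof=[(y+.003,np.percentile(q[np.abs(q[:,1]-y-.003)<.003][:,2],80)) for y in np.arange(-.078,-.016,.006) if (np.abs(q[:,1]-y-.003)<.003).sum()>3]
        prof=np.array(prof);s=np.polyfit(prof[:,0],prof[:,1],1);print(n,sgn,len(q),"slope",s.round(4));print(np.round(prof*1000,1).tolist())
    r=cv2.imwrite(f"pics/{n}_l.png",im[:,:,::-1])
E
python3 lev.py
```

```text
travel [ 0.04 -0.04  0.23] roll 0.02 loc now [ 0.0004 -0.0856  0.0023] F [ 5.1 -3.2  3.1] t 13.1 w 0.1
wrist -1 4125 slope [-0.0095  0.0033]
[[-75.0, 4.2], [-69.0, 3.7], [-63.0, 3.7], [-57.0, 4.1], [-51.0, 4.0], [-45.0, 3.8], [-39.0, 3.7], [-33.0, 3.8], [-27.0, 3.5], [-21.0, 3.5], [-15.0, 3.4]]
wrist 1 43 slope [-0.0281  0.0021]
[[-75.0, 4.2]]
side -1 144 slope [-0.0018  0.0038]
[[-75.0, 5.5], [-69.0, 4.0], [-63.0, 2.5], [-57.0, 1.9], [-51.0, 5.2], [-45.0, 4.2], [-39.0, 4.6], [-33.0, 3.9], [-27.0, 3.4], [-21.0, 3.8], [-15.0, 4.1]]
side 1 38 slope [-0.0164  0.0029]
[[-33.0, 3.4], [-27.0, 3.3], [-21.0, 3.6], [-15.0, 3.0]]lev.py:11: RankWarning: Polyfit may be poorly conditioned
  prof=np.array(prof);s=np.polyfit(prof[:,0],prof[:,1],1);print(n,sgn,len(q),"slope",s.round(4));print(np.round(prof*1000,1).tolist())
```

arm_command(
  rows=[
    {"travel":[0,0,0.03],"roll":0,"fingers":0},
    {"travel":[0,0,0.06],"roll":0,"fingers":0},
    {"travel":[0,0,0.06],"roll":0,"fingers":0},
  ],
)

```text
time_s: 13.5
tcp_pos: [0.5895, -0.0112, 0.1437]
ee_rot: [[-0.98, -0.201, 0.001], [-0.201, 0.98, -0.0], [-0.001, -0.0, -1.0]]
wrist_force: [4.1, -3.1, 2.7]
gripper_width: 0.1
```

arm_command(
  rows=[
    {"travel":[0,0,0.03],"roll":0,"fingers":0},
    {"travel":[0,0,0.06],"roll":0,"fingers":0},
    {"travel":[0,0,0.06],"roll":0,"fingers":0},
  ],
)

```text
time_s: 13.8
tcp_pos: [0.5895, -0.0112, 0.1431]
ee_rot: [[-0.98, -0.201, 0.001], [-0.201, 0.98, -0.0], [-0.001, -0.0, -1.0]]
wrist_force: [4.3, -3.0, 3.5]
gripper_width: 0.1
```

arm_command(
  rows=[
    {"travel":[0,0,0.03],"roll":0,"fingers":0},
    {"travel":[0,0,0.06],"roll":0,"fingers":0},
    {"travel":[0,0,0.06],"roll":0,"fingers":0},
  ],
)

```text
time_s: 14.1
tcp_pos: [0.5895, -0.0112, 0.1427]
ee_rot: [[-0.98, -0.201, 0.001], [-0.201, 0.98, -0.0], [-0.001, -0.0, -1.0]]
wrist_force: [4.1, -2.9, 3.8]
gripper_width: 0.1
```

```bash
python3 lev.py 2>/dev/null | grep -v "^\[\["
```

```text
travel [ 0.04 -0.04  0.07] roll 0.02 loc now [ 0.0004 -0.0856  0.0007] F [ 4.1 -2.9  3.8] t 14.1 w 0.1
wrist -1 4313 slope [0.0071 0.0032]
wrist 1 42 slope [-0.0218  0.0016]
side -1 139 slope [0.0078 0.003 ]
side 1 35 slope [0.0807 0.0049]
```

arm_command(
  rows=[
    {"travel":[0,0,0.03],"roll":0,"fingers":0},
    {"travel":[0,0,0.06],"roll":0,"fingers":0},
    {"travel":[0,0,0.06],"roll":0,"fingers":0},
  ],
)

```text
time_s: 14.5
tcp_pos: [0.5895, -0.0112, 0.1425]
ee_rot: [[-0.98, -0.201, 0.001], [-0.201, 0.98, -0.0], [-0.001, -0.0, -1.0]]
wrist_force: [2.9, -3.3, 6.1]
gripper_width: 0.101
```

arm_command(
  rows=[
    {"travel":[0,0,0.03],"roll":0,"fingers":0},
    {"travel":[0,0,0.04],"roll":0,"fingers":0},
    {"travel":[0,0,0.04],"roll":0,"fingers":0},
  ],
)

```text
time_s: 14.8
tcp_pos: [0.5896, -0.0112, 0.1424]
ee_rot: [[-0.98, -0.201, 0.001], [-0.201, 0.98, -0.0], [-0.001, -0.001, -1.0]]
wrist_force: [2.4, -4.3, 7.5]
gripper_width: 0.107
```

The stop is felt (0.1 mm for 0.4 mm commanded). Ease off the pressure, open, lift clear, check.

arm_command(
  rows=[
    {"travel":[0,0,-0.05],"roll":0,"fingers":10},
    {"travel":[0,0,-0.05],"roll":0,"fingers":20},
    {"travel":[0,0,-0.05],"roll":0,"fingers":30},
    {"travel":[0,0,-0.05],"roll":0,"fingers":35},
    {"travel":[0,0,-2],"roll":0,"fingers":35},
    {"travel":[0,0,-5],"roll":0,"fingers":35},
    {"travel":[0,0,-10],"roll":0,"fingers":35},
    {"travel":[0,0,-13],"roll":0,"fingers":35},
    {"travel":[0,0,-13],"roll":0,"fingers":35},
    {"travel":[0,0,-13],"roll":0,"fingers":35},
  ],
)

```text
time_s: 15.8
tcp_pos: [0.5882, -0.0106, 0.271]
ee_rot: [[-0.98, -0.2, -0.001], [-0.2, 0.98, 0.001], [0.001, 0.001, -1.0]]
wrist_force: [0.4, 0.3, -0.8]
gripper_width: 0.345
```

```bash
python3 lev.py 2>/dev/null | grep -v "^\[\["; python3 prof.py pics/p7.png
```

```text
travel [-0.09 -0.14 12.9 ] roll 0.01 loc now [-0.0008 -0.0848  0.129 ] F [ 0.4  0.3 -0.8] t 15.8 w 0.345
wrist -1 1253 slope [0.0125 0.0035]
wrist 1 1121 slope [0.0119 0.0031]
side -1 135 slope [0.0104 0.0032]
side 1 128 slope [0.0066 0.0033]
travel [-0.15 13.7   4.14] roll 0.01 loc now [-0.0013 -0.085   0.1273] F [ 0.5  0.9 -1.1] t 15.9 w 0.35
```

View pics/p7.png

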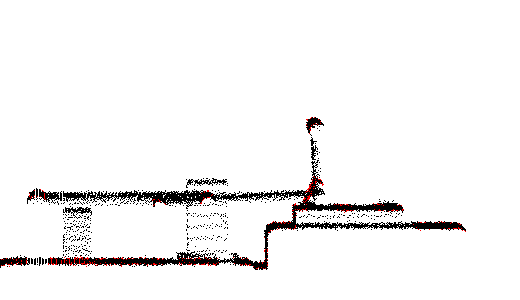

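```bash
python3 -c "
from station import finish_job
print(finish_job())"
```

```text
the job is handed in; nothing more can be done
None
```

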